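Tighten the strip clamp with a ring key in short swings

ROBOT

A 6-joint arm with a two-finger parallel gripper is mounted at the origin on the work surface; the furniture and walls round the work are solid. World frame = base frame: x ahead of the robot, y to its left, z up, the work surface at z = 0. Lengths are in m, angles in rad, forces in N, time in s.
With the tool pointing down it reaches from about 0.4 to 0.925 m from the base axis. Payload 12.5 kg.
Tool frame: the origin (TCP) lies between the finger pads; the fingertips stand 22 mm ahead of it and the grasp point (between the pads) lies 3 mm ahead of it (r.nose_length is the distance from the TCP to the fingertips, in m); z points along the fingers, y is the direction in which the jaws open and shut (so a half turn about z gives the same grasp; the last joint's range is limited). The gripper opens to 95 mm and grips with 3 to 60 N. Pads are 20 mm wide; open, the fingers measure 119 mm over their backs; the gripper's body (75 mm by 180 mm) begins 59 mm behind the grasp point.
Start: joints at [1.21, 0.491, 1.559, -0, 1.092, -0.106], TCP at [0.158, 0.605, 0.237] pointing down, gripper open.
Joint ranges: [-3.1, 3.1], [-0.84, 2.19], [0.05, 2.79], [-1.13, 4.28], [0.06, 2.93], [-2.69, 2.69]. Speed limits (rad/s): [2.22, 2.22, 2.79, 3.14, 3.14, 3.14].

INTERFACE

Orientations are given as a unit quaternion [x, y, z, w].
In Python, from bench import r, set_gripper, telemetry, imaging, hand_in gives the robot as it stands. Calls block until the motion is done:
- r.movep(position, orientation): joint-space move of the TCP to a pose.
- r.move_l(position, orientation=None, feed=0.15): straight line of the TCP; orientation=None keeps the orientation; feed is the mean speed in m/s.
- r.move_j(angles): joint-space move.
- set_gripper(opening, grasp_force=None): finger opening in m; grasp_force is the grip in N (None keeps the last); returns when the fingers have stopped.
- r.wait(seconds).
- r.inverse_kinematics(position, orientation): joint angles nearest the present ones, or None.
- telemetry.get_state(): the state.
- imaging.snapshot(name): name is "scene" or "top" or "wrist"; returns a dict with "pixels" (480x640x3 uint8, red, green, blue), "depth" (480x640 float32, m along the optical axis (not along the pixel's ray), 0 where there is no reading), "intrinsics" (3x3 intrinsics, pixels), "R" (3x3) and "t" (3): a world point X has camera coordinates R X + t. Camera axes: x right, y down, z forward; pixel columns grow to the right and rows downward; lengths in m; the calibration is good to about 2 mm. A picture is of the moment at which its call begins.
A pose or a line that the arm cannot do raises r.PlanningError and nothing moves.
- hand_in(): hands the job in, once; it reports no verdict.
The state is a dict: "t": time; "qpos": joint angles; "joint_velocities": joint speeds; "joint_efforts": joint torques, N m; "tcp_pos": TCP position; "orientation": TCP orientation; "contact_force": force on the tool from outside, world axes, zero at the start; "ft_torque": the same for the moment, N m; "gripper_width": finger opening in m.
Only numpy, scipy, OpenCV 4.12 (cv2) and the standard library are available. Lean on these libraries where they do the work, as an engineer would, in place of code of your own. Each camera call takes 0.05 s, during which the arm holds its last target.

TASK

Clamp the lead strip: fit the ring key over the six-lobed nut of the strip clamp and tighten the nut clockwise until it comes up firm, without forcing it or banging the key into the stop posts. The posts block a full turn, so work in short swings, lifting the key off the nut and setting it back each time. Then take the key off, lay it flat on the table clear of the clamp and let go; the strip must stay in its bed and the other things be left alone.

Things in the scene. Friction and masses are not known exactly. Their poses are not given: they have to be found in the camera images.
- clamp: fixed strip clamp: aluminium plate 125 x 110 x 16 mm carrying a steel strap, lobed nut and two posts. Origin on the nut's axis at table height; x runs along the strap from the nut to the nose that presses the strip (away from the robot), z up. Plate: x -48 to +77, y -55 to +55 mm
- stop_posts: two upright steel stop posts fixed to the clamp, 10 mm diameter, tops 70 mm above the table, at x -19.6, y +32.6 and -32.6 mm in the clamp's frame (same origin and axes here). With the key on the nut its handle swings only about 42 degrees to either side of the clamp's -x direction before its bar meets a post, 38 mm from the axis
- nut: steel nut, 16 mm high: core 23 mm across, six lobes 7 mm wide out to 18.5 mm radius, full for 10 mm, stepped in above. Origin on its axis at its underside = the strap's upper face; x along a lobe, z up. Clockwise from above tightens: friction 0.25 N m, then firm 65 to 105 degrees from the start; where is not marked, feel it. Over 160 N between key and nut (2.4 N m) is forcing it
- strap (a joint): how far the strap has come down, m: 0 to 0.0015 at the start, the nose meets the strip at 0.0050, and the nut is firm at 0.0051 to 0.0055; 3.1 mm per radian of the nut. Strap 100 x 30 x 12 mm; upper face 45 mm above the table at the start, 40 mm when clamped. The nut goes down with it
- key: plain steel ring key, loose, 0.16 kg, flat on the table: hexagonal ring 16 mm high, 37 mm across flats inside, 49 mm outside, six inner teeth 4 mm wide that reach in to 14 mm radius; bar handle 12 mm wide, 15 mm high, with a round eye 18 mm wide 145 mm out. Origin at the ring's centre on its underside; handle along -x, z up. Grip the bar 60 to 125 mm out
- key_grip (a point): point on the key's bar, 75 mm from the ring's centre, at half height; axes as the key's. The ring goes over the nut when key x and nut x differ by a multiple of 60 degrees; it then turns about 7 degrees either way before it drives; go back that far to free it before lifting. Fully on, it rests on the strap. 0.7 to 1.2 N m (9 to 16 N here) makes the nut firm
- carrier: lead strip on its carrier, loose, 38 x 90 x 9 mm, 6 mm thick under the strap's nose, small tab toward the nut; lies in its bed on the clamp's plate, under the strap's nose. Origin at the centre of its underside
- clip_box: bystander: blue box with a clear lid, 44 x 70 x 30 mm, origin at the centre of its underside
- dial_gauge: bystander: dial gauge lying down, 91 x 62 x 17 mm, origin at the centre of its underside
- tweezers_b: bystander: black tweezers, 17 x 117 x 9 mm, origin at the centre of the underside
Not all that is in view belongs to the job. Of the things shaped like the key, the steel one is meant.

How it is judged:
By the outcome, as a careful person would: the job done as asked, in the order asked, and still so for the second after the job is handed in, with the robot touching nothing.
It also fails if it takes over 67 s, if anything falls off the work surface, if the arm or the gripper's body presses on something with over 40 N, if the wrist force passes 120 N, or if a joint passes its speed limit or range.

## Working session

There is one attempt and no reset: what is moved stays moved. The work goes in short steps, each a Python script; the robot and the scene stay as the last script left them, time stands still between calls to the robot, and variables do not carry over. Pictures are saved under pics/ and viewed, and the job is handed in when it is done.

```bash
ls; mkdir -p pics; python3 - <<'E'
from bench import r,telemetry,imaging
import cv2,numpy as np
for n in ["scene","top","wrist"]:
    s=imaging.snapshot(n); cv2.imwrite(f"pics/{n}0.png",s["pixels"][:,:,::-1]); np.savez(f"{n}0.npz",**s)
    print(n,s["intrinsics"].tolist(),(-s["R"].T@s["t"]).round(3))
st=telemetry.get_state();print(st)
E
```

```text
pics
scene [[521.9463746711298, 0.0, 314.93399128851934], [0.0, 521.9463746711298, 237.93244141157672], [0.0, 0.0, 1.0]] [ 0.043 -0.649  0.669]
top [[514.2574872542639, 0.0, 324.91107431507794], [0.0, 514.2574872542639, 227.66255937367862], [0.0, 0.0, 1.0]] [ 0.322 -0.172  0.957]
wrist [[387.7002371582689, 0.0, 316.5902997178752], [0.0, 387.7002371582689, 238.01753650140407], [0.0, 0.0, 1.0]] [0.078 0.625 0.383]
{'t': 0.15, 'qpos': array([ 1.21038330e+00,  4.91439428e-01,  1.55928884e+00, -3.44926836e-05,
        1.09167882e+00, -1.05571863e-01]), 'joint_velocities': array([-3.99604527e-04, -2.95334048e-03, -1.93256319e-03, -8.52981797e-04,
        9.38385707e-05, -2.04669391e-03]), 'joint_efforts': array([ 1.50851905e-03, -6.12893987e+01, -2.58280224e+01,  6.92463876e-02,
        4.73359635e-02, -1.18557641e-04]), 'tcp_pos': array([0.15747484, 0.60468774, 0.23619169]), 'orientation': array([ 1.27068157e-01,  9.91893904e-01, -3.99745997e-04, -7.91344343e-05]), 'contact_force': array([ 0.15149769, -0.07103009, -0.304621  ]), 'ft_torque': array([-0.00256232, -0.06324622, -0.00666227]), 'gripper_width': 0.09545576722793592}
```

View pics/scene0.png

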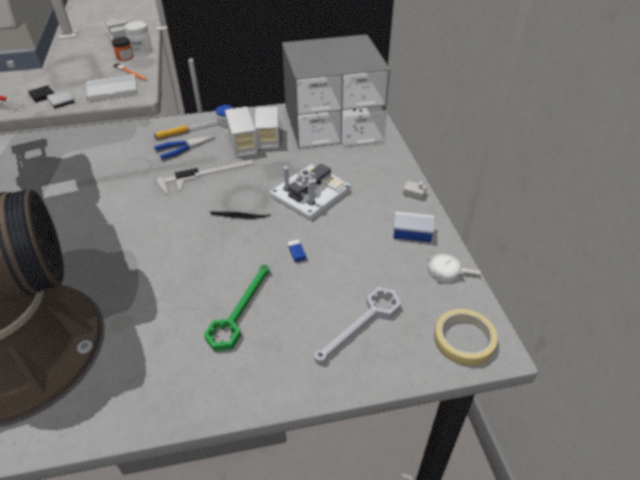

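View pics/top0.png

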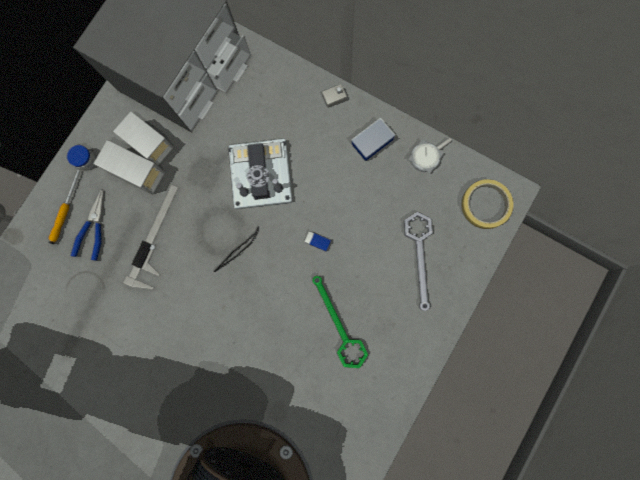

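View pics/wrist0.png

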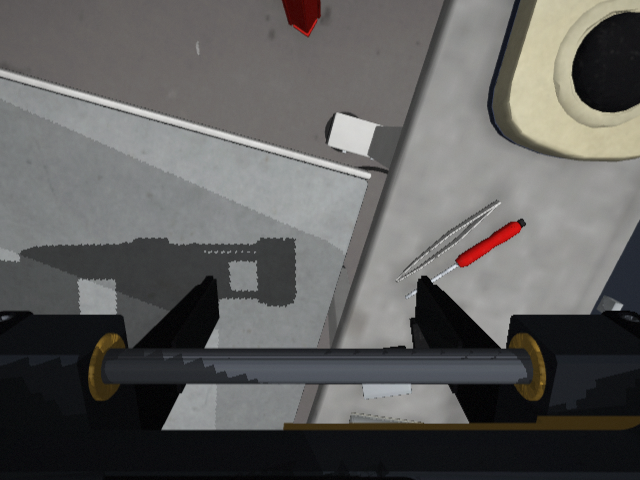

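Shaped like the key are a green ring key (top px ring 352,352, eye 318,281) and a grey steel ring key (ring 419,226, eye 425,306). I choose the steel one by the description and check it in a close crop, along with the clamp.

```bash
python3 - <<'E'
import cv2,numpy as np
im=cv2.imread("pics/top0.png")
a=cv2.resize(im[200:320,370:470],None,fx=4,fy=4,interpolation=cv2.INTER_CUBIC)
b=cv2.resize(im[130:220,215:305],None,fx=4.4,fy=5.333,interpolation=cv2.INTER_CUBIC)
b=cv2.resize(im[130:220,215:305],(480,480),interpolation=cv2.INTER_CUBIC)
cv2.imwrite("pics/crop0.png",np.hstack([a[:480],b])[:, :800])
s=cv2.imread("pics/scene0.png"); cv2.imwrite("pics/crop1.png",cv2.resize(s[150:230,260:360],None,fx=7,fy=7,interpolation=cv2.INTER_CUBIC))
E
```

```text
(no output)
```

View pics/crop0.png

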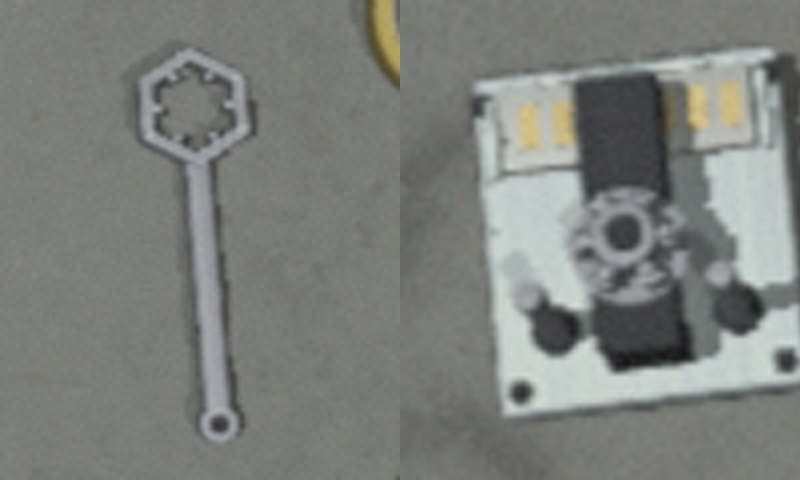

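View pics/crop1.png

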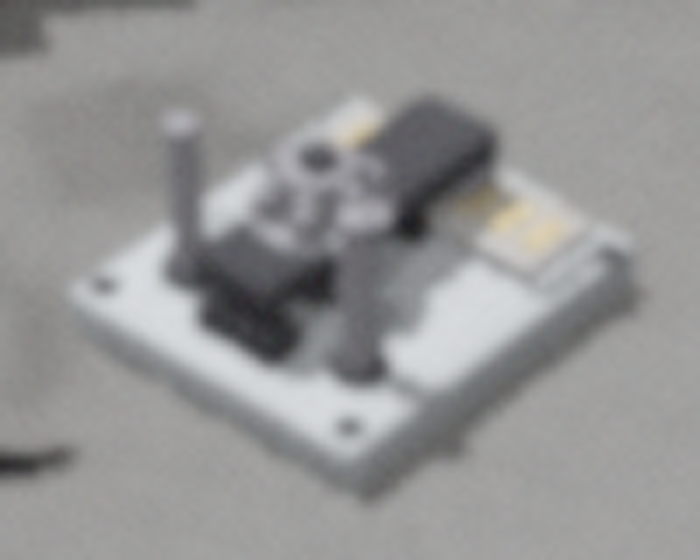

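```bash
cat > h.py <<'E'
import numpy as np,cv2
from scipy.spatial.transform import Rotation as Rot
def load(n): return dict(np.load(n))
def px2w(s,u,v,z):
    d=s["R"].T@(np.linalg.inv(s["intrinsics"])@np.array([u,v,1.])); c=-s["R"].T@s["t"]
    return c+d*(z-c[2])/d[2]
def w2px(s,X):
    c=(s["R"]@np.atleast_2d(X).T).T+s["t"]; p=c@s["intrinsics"].T; return p[:,:2]/p[:,2:]
def down(yaw): # tool z down; tool y axis (jaw) ... tool x at angle yaw in world
    c,s=np.cos(yaw),np.sin(yaw)
    M=np.array([[c,s,0],[s,-c,0],[0,0,-1.]]); return Rot.from_matrix(M).as_quat()
E
python3 - <<'E'
from h import *
s=load("top0.npz")
K=px2w(s,418.75,226.75,.016);e=px2w(s,424.75,306,.015);d=K-e
print("ring",K,"eye",e,np.linalg.norm(d[:2]),np.degrees(np.arctan2(d[1],d[0])))
print("nut",px2w(s,215+(625-400)*90/480,130+233*90/480,.061))
p=[px2w(s,215+(x-400)*90/480,130+y*90/480,.07) for x,y in((529,296),(720,272))];print(p)
w=load("wrist0.npz"); Rt=Rot.from_quat([ 1.27068157e-01,  9.91893904e-01, -3.99745997e-04, -7.91344343e-05]).as_matrix()
print(Rt); c=-w["R"].T@w["t"]; print("cam in tool",Rt.T@(c-[.15747,.60469,.23619])); print(w["R"]@Rt)
# depth at points
for u,v in((257,173),(418,215),(424,270)): 
    zd=s["depth"][v,u]; print((s["R"].T@(np.linalg.inv(s["intrinsics"])@np.array([u,v,1])*zd-s["t"])))
E
```

```text
ring [ 0.47413842 -0.31607678  0.016     ] eye [ 0.32971686 -0.32389458  0.015     ] 0.14463299750776779 3.0984984871639685
nut [ 0.56307635 -0.02153109  0.061     ]
[array([0.53903694, 0.00852904, 0.07      ]), array([ 0.54723795, -0.05524281,  0.07      ])]
[[-9.67707354e-01  2.52076198e-01 -2.58575900e-04]
 [ 2.52076324e-01  9.67707047e-01 -7.72900302e-04]
 [ 5.53959518e-05 -8.13122169e-04 -9.99999668e-01]]
cam in tool [ 0.08156665 -0.00046171 -0.14670573]
[[-1.29925893e-04  9.99999937e-01  3.29020186e-04]
 [-9.58872308e-01 -3.11939777e-05 -2.83837797e-01]
 [-2.83837769e-01 -3.52366225e-04  9.58872252e-01]]
[ 0.56272511 -0.0221724   0.0670262 ]
[ 0.49656154 -0.31549285  0.01384798]
[ 0.39449239 -0.32394546  0.01557633]
```

```bash
python3 - <<'E'
from h import *
from bench import r,telemetry
np.set_printoptions(precision=3,suppress=True)
print("start yaw",np.degrees(np.arctan2(.252,-.9677)))
K=np.array([.4741,-.3161]);N=np.array([.5628,-.0212]);g=.078
def ik(p,z,yaw): return r.inverse_kinematics([*p,z],down(np.radians(yaw)))
for f in (0,180):
    a=np.radians(3.1);print(f,"key",ik(K-g*np.array([np.cos(a),np.sin(a)]),.024,3.1+f))
    for t in(-40,0,40):
        a=np.radians(7.3+t);print(t,ik(N-g*np.array([np.cos(a),np.sin(a)]),.07,7.3+t+f))
E
```

```text
start yaw 165.40371326604603
0 key [-0.81   0.659  2.017 -0.     0.465  0.707]
-40 [-0.091  0.565  2.024 -0.     0.553  2.051]
0 [-0.2    0.555  2.051 -0.     0.535  1.243]
40 [-0.281  0.581  1.98  -0.     0.581  0.464]
180 key [-0.81   0.659  2.017 -0.     0.465 -2.434]
-40 [-0.091  0.565  2.024 -0.     0.553 -1.091]
0 [-0.2    0.555  2.051 -0.     0.535 -1.898]
40 [-0.281  0.581  1.98  -0.     0.581 -2.677]
```

```bash
python3 - <<'E'
from h import *
from bench import r,telemetry,imaging
N=np.array([.5628,-.0212]);a=np.radians(7.3)
p=N-.082*np.array([np.cos(a),np.sin(a)])
r.movep([*p,.16],down(a))
t=telemetry.get_state();print(t["t"],t["tcp_pos"],t["qpos"])
s=imaging.snapshot("wrist");np.savez("w1.npz",**s);cv2.imwrite("pics/w1.png",s["pixels"][:,:,::-1])
E
```

```text
2.6917 [ 0.48160452 -0.03108583  0.16006376] [-2.01450984e-01  3.96617674e-01  1.98663823e+00  4.43997348e-05
  7.58165426e-01  1.24054181e+00]
```

View pics/w1.png

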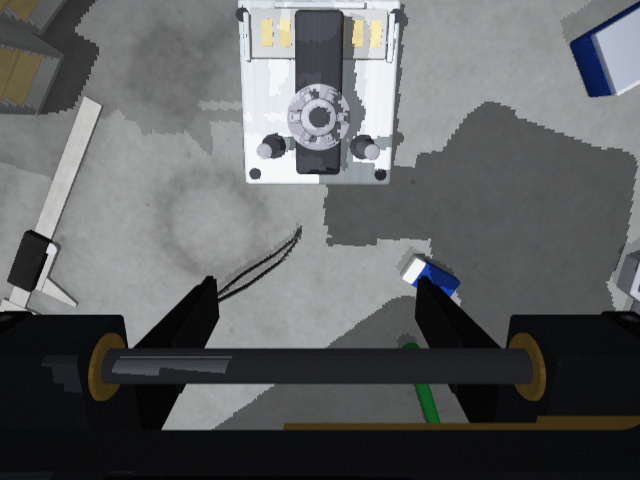

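The nut is at (318,118) and the post tops are at about (265,152) and (372,152). I'll zoom in for the lobe phase.

```bash
python3 - <<'E'
from h import *
im=cv2.imread("pics/w1.png")
cv2.imwrite("pics/w1c.png",cv2.resize(im[78:168,248:388],None,fx=5.5,fy=5.5,interpolation=cv2.INTER_CUBIC))
s=load("w1.npz"); d=s["depth"]
Ki=np.linalg.inv(s["intrinsics"])
vv,uu=np.mgrid[78:168,248:388]; P=(np.stack([uu,vv,np.ones_like(uu)],-1)*d[78:168,248:388,None])@Ki.T
W=(P-s["t"])@s["R"]; z=W[...,2]
print("nut top",np.percentile(z[35:45,60:80],[50,95]))
c=np.clip((z-.03)/.045,0,1)*255; c=cv2.applyColorMap(c.astype(np.uint8),cv2.COLORMAP_JET)
cv2.imwrite("pics/w1d.png",cv2.resize(c,None,fx=5.5,fy=5.5,interpolation=cv2.INTER_NEAREST))
E
```

```text
nut top [0.06290916 0.0641479 ]
```

View pics/w1c.png

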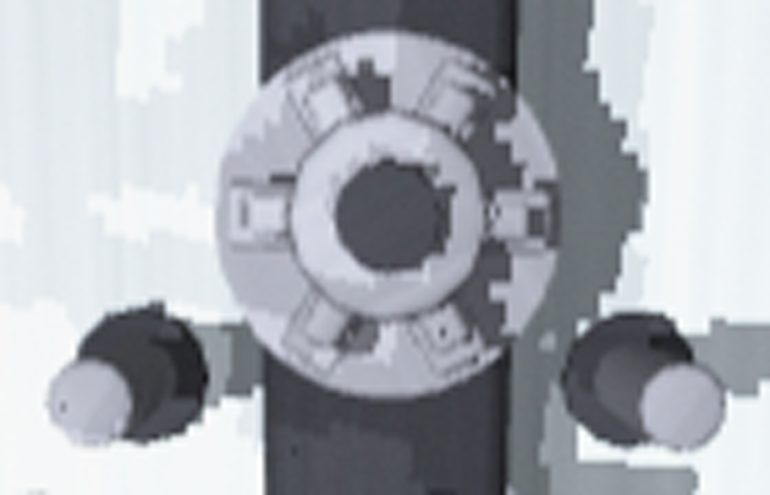

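View pics/w1d.png

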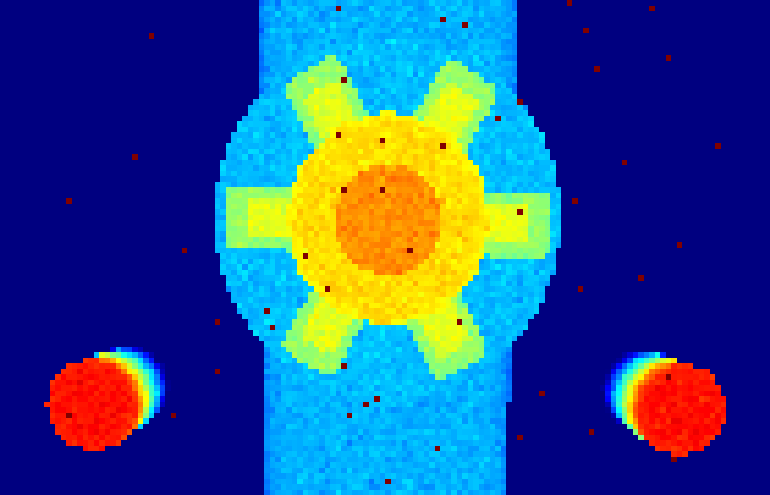

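```bash
cat >> h.py <<'E'
def cloud(s,u0,u1,v0,v1):
    vv,uu=np.mgrid[v0:v1,u0:u1]; d=s["depth"][v0:v1,u0:u1]
    P=(np.stack([uu,vv,np.ones_like(uu)],-1)*d[...,None])@np.linalg.inv(s["intrinsics"]).T
    W=((P-s["t"])@s["R"]); return W[d>0]
def circfit(p,rr=None):
    A=np.c_[2*p,np.ones(len(p))];x=np.linalg.lstsq(A,(p**2).sum(1),rcond=None)[0];return x[:2],np.sqrt(x[2]+x[:2]@x[:2])
E
python3 - <<'E'
from h import *
s=load("w1.npz"); W=cloud(s,248,388,78,168); z=W[:,2]
n0=np.array([.5628,-.0212]); 
for i in range(4):
    q=W[:,:2]-n0; rr=np.hypot(*q.T)
    m=(z>.049)&(z<.0665)&(rr<.0195)
    lob=m&(rr>.0125)
    a=np.arctan2(q[:,1],q[:,0]); ph=np.angle(np.exp(6j*a[lob]).sum())/6
    # centre from discs: core and hole (min enclosing circle)
    inner=W[(z>.0585)&(rr<.013)&(rr>.0)][:,:2]
    lobes=W[m&(rr>.0125)][:,:2]
    # per-lobe centroids mean
    k=np.round((a[lob]-ph)/(np.pi/3)).astype(int)%6
    cs=np.array([lobes[k==j].mean(0) for j in range(6)])
    n0=.5*(cs.mean(0)+ (cv2.minEnclosingCircle((inner*1e3).astype(np.float32))[0][0:2] and np.array(cv2.minEnclosingCircle((inner*1e3).astype(np.float32))[0])/1e3))
    print(n0,cs.mean(0),np.degrees(ph))
for zlo,zhi in((.04,.048),(.053,.057),(.057,.0595),(.0595,.063),(.063,.066)):
    mm=(z>zlo)&(z<zhi)&(rr<.02); print(zlo,mm.sum(),np.median(z[mm]))
for sg in(1,-1):
    p=W[(z>.068)&((W[:,1]-n0[1])*sg>.01)]; m=np.median(p,0); print("post",m,len(p),p[:,:2].min(0)/2+p[:,:2].max(0)/2)
print("plane z strap",np.median(z[(rr>.024)&(rr<.035)&(z>.03)&(z<.052)]))
E
```

```text
[ 0.56285462 -0.02143016] [ 0.56331209 -0.02131705] -24.234151615794065
[ 0.56285445 -0.02145956] [ 0.56331174 -0.02137583] -24.228454571871335
[ 0.56285594 -0.02146452] [ 0.56331473 -0.02138577] -24.259060387848724
[ 0.56285594 -0.02146452] [ 0.56331473 -0.02138577] -24.25752511924731
0.04 1215 0.04410618126953249
0.053 513 0.05413184623329229
0.057 553 0.058623211135471996
0.0595 532 0.060214438212582266
0.063 164 0.06351595814779909
post [0.54013049 0.00828892 0.06878215] 164 [0.53983791 0.00813207]
post [ 0.54796827 -0.05581018  0.06894489] 165 [ 0.54772932 -0.05583512]
plane z strap 0.04341507955433871
```

```bash
python3 - <<'E'
from h import *
from bench import r,telemetry,imaging
K=np.array([.4741,-.3161]);a=np.radians(3.1)
p=K-.082*np.array([np.cos(a),np.sin(a)])
r.movep([*p,.12],down(a))
t=telemetry.get_state();print(t["t"],t["tcp_pos"])
s=imaging.snapshot("wrist");np.savez("w2.npz",**s);cv2.imwrite("pics/w2.png",s["pixels"][:,:,::-1])
W=cloud(s,200,440,20,280);W=W[(W[:,2]>.008)&(W[:,2]<.03)]
rr=np.hypot(*(W[:,:2]-K).T);ring=W[rr<.035]; print(np.median(ring[:,2]))
(c,R)=cv2.minEnclosingCircle((ring[rr[rr<.035]<.0285][:,:2]*1e3).astype(np.float32));print("ring circ",c,R)
bar=W[(rr>.035)&(rr<.1)][:,:2]; m=bar.mean(0); v=np.linalg.svd(bar-m,full_matrices=False)[2][0];v*=np.sign(v[0])
print("bar",m,np.degrees(np.arctan2(v[1],v[0])), len(bar))
print("perp offset of K from bar", np.cross(v,np.array(c)/1e3-m))
E
```

```text
3.9083 [ 0.39265202 -0.31978025  0.12014092]
0.014516194941861429
ring circ (474.07537841796875, -316.15087890625) 28.42568016052246
bar [ 0.40785534 -0.32035509] 3.47587106477111 1657
perp offset of K from bar 0.00018167266120283805<stdin>:13: DeprecationWarning: Arrays of 2-dimensional vectors are deprecated. Use arrays of 3-dimensional vectors instead. (deprecated in NumPy 2.0)
```

View pics/w2.png

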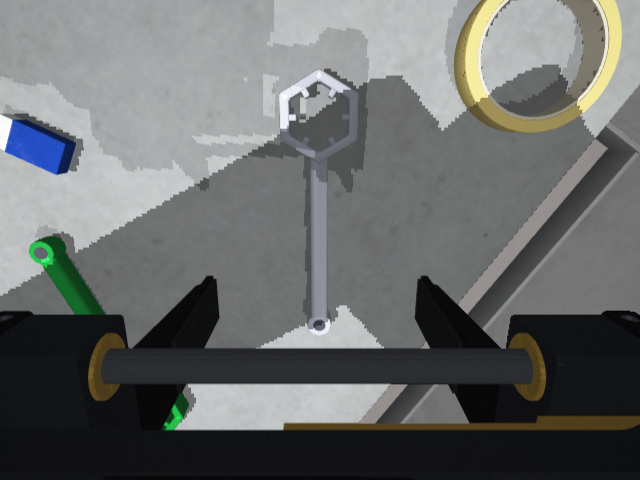

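```bash
python3 - <<'E'
from h import *
from bench import r,telemetry,imaging,set_gripper
K=np.array([.4741,-.3161]);a=np.radians(3.4)
p=K-.078*np.array([np.cos(a),np.sin(a)])
set_gripper(.05)
r.movep([*p,.06],down(a)); r.move_l([*p,.0245],down(a),feed=.08)
print(telemetry.get_state()["contact_force"])
set_gripper(.0,50)
t=telemetry.get_state();print(t["t"],t["gripper_width"],t["contact_force"],t["ft_torque"])
r.move_l([*p,.10],down(a),feed=.12)
r.wait(.3)
t=telemetry.get_state();print(t["t"],t["gripper_width"],t["contact_force"],t["ft_torque"],t["tcp_pos"],t["orientation"])
s=imaging.snapshot("wrist");np.savez("w3.npz",**s);cv2.imwrite("pics/w3.png",s["pixels"][:,:,::-1])
E
```

```text
[-0.39258781 -0.38342248  0.56388107]
6.5083 0.01170989636519512 [-0.25058537  0.24757299  1.19384045] [-0.04663422  0.19985839 -0.08415736]
7.5917 0.011577994925564133 [-0.10139327 -0.4971145  -1.5016066 ] [-0.08982772  0.2190368   0.02557065] [ 0.39607993 -0.32059393  0.09948926] [ 9.99560186e-01  2.96510190e-02 -3.36243103e-04 -3.71061981e-04]
```

View pics/w3.png

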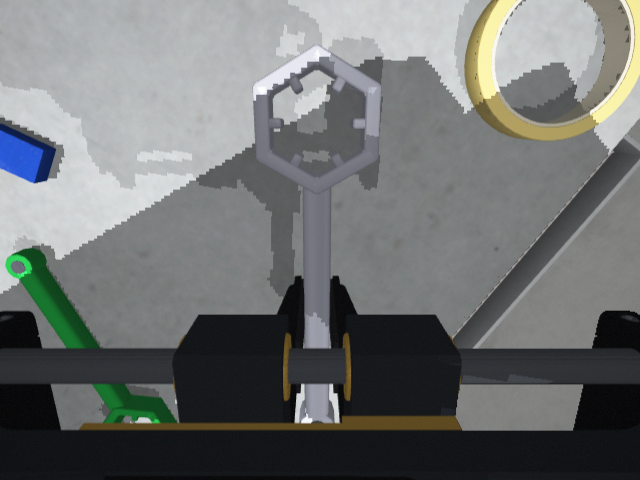

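```bash
cat >> h.py <<'E'
def ringpose(s,tcp,quat,verbose=True):
    """ring centre, yaw and tilt of held key in tool-aligned frame (x along tool x, y = world-left of it, z rel TCP)"""
    Rt=Rot.from_quat(quat).as_matrix(); W=cloud(s,200,440,10,260); L=(W-tcp)@Rt; L[:,1:]*=-1  # y flipped => z up
    m=(L[:,2]>-.035)&(L[:,2]<.01)&(abs(L[:,1])<.04); L=L[m]
    c=np.array([.078,0.])
    for i in range(5):
        q=L[:,:2]-c; rr=np.hypot(*q.T); ring=L[(rr<.031)&((q[:,0]>-.02)|(abs(q[:,1])>.009))]
        # hexagon outer fit via flats: symmetrical extents along the 3 flat normals
        acc=[];
        q=ring[:,:2]-c
        N=[];b=[]
        for k in range(3):
            th=np.pi/6+k*np.pi/3; n=np.array([np.cos(th),np.sin(th)]); h=q@n
            hi=np.sort(h)[-15:].mean(); lo=np.sort(h)[:15].mean(); N.append(n); b.append((hi+lo)/2); acc.append(hi-lo)
        dc=np.linalg.lstsq(np.array(N),np.array(b),rcond=None)[0]; c=c+dc
    bar=L[(L[:,0]<c[0]-.03)&(L[:,0]>.015)&(abs(L[:,1])<.012)]
    f=np.polyfit(bar[:,0],bar[:,1],1); g=np.polyfit(np.r_[bar[:,0],ring[:,0]],np.r_[bar[:,2],ring[:,2]],1)
    if verbose: print("c",c,"acrossflats",acc,"bar yaw",np.degrees(np.arctan(f[0])),"bar line at c",np.polyval(f,c[0]),"tilt",np.degrees(np.arctan(g[0])),"ztop",np.median(ring[:,2]))
    return c,np.arctan(f[0]),np.median(ring[:,2])
E
python3 - <<'E'
from h import *
q=[9.99560186e-01,2.96510190e-02,-3.36243103e-04,-3.71061981e-04]
tcp=np.array([0.39607993,-0.32059393,0.09948926])
ringpose(load("w3.npz"),tcp,q)
E
```

```text
c [ 0.07942941 -0.00013577] acrossflats [np.float64(0.048882910429484394), np.float64(0.048913598031357905), np.float64(0.04888792826515695)] bar yaw 0.15257812447575073 bar line at c 1.630332566401546e-05 tilt 0.048349115994695345 ztop -0.010293368024367231
```

```bash
python3 - <<'E'
from h import *
from bench import r,telemetry,imaging,set_gripper
N=np.array([.5631,-.0214]);a=np.radians(35.7)
p=N-.0794*np.array([np.cos(a),np.sin(a)])
r.movep([.40,-.25,.14],down(np.radians(10)))
r.movep([*p,.115],down(a))
r.wait(.2)
t=telemetry.get_state();print(t["t"],t["contact_force"],t["ft_torque"],t["tcp_pos"],t["orientation"])
s=imaging.snapshot("wrist");np.savez("w4.npz",tcp=t["tcp_pos"],quat=t["orientation"],**s);cv2.imwrite("pics/w4.png",s["pixels"][:,:,::-1])
cv2.imwrite("pics/w4c.png",cv2.resize(s["pixels"][20:220,210:430,::-1],None,fx=3,fy=3))
ringpose(s,t["tcp_pos"],t["orientation"])
Rt=Rot.from_quat(t["orientation"]).as_matrix();W=cloud(s,200,440,10,260);L=(W-t["tcp_pos"])@Rt;L[:,1:]*=-1
z=W[:,2];c0=np.array([.0794,0])
rr=np.hypot(*(L[:,:2]-c0).T)
core=L[(z>.0575)&(z<.067)&(rr<.0175)]
print(np.array(cv2.minEnclosingCircle((core[:,:2]*1e3).astype(np.float32))[0]),cv2.minEnclosingCircle((core[:,:2]*1e3).astype(np.float32))[1])
top=L[(z>.0595)&(z<.067)&(rr<.0145)];print(len(top),cv2.minEnclosingCircle((top[:,:2]*1e3).astype(np.float32)))
E
```

```text
9.1083 [-0.99128567 -0.52883183 -1.74564127] [-0.14139103  0.21898446  0.00277318] [ 0.49842136 -0.06910163  0.11514041] [9.52273481e-01 3.05246133e-01 7.90703900e-05 9.60340507e-05]
c [0.07952689 0.00052296] acrossflats [np.float64(0.048973789782032776), np.float64(0.0489525992858138), np.float64(0.04889494375016343)] bar yaw -0.016697445260190177 bar line at c 0.0005131250646223831 tilt 0.052391229732812884 ztop -0.010322938013340987
[80.52119446  0.98762816] 15.559823989868164
1006 ((80.77642822265625, 1.1010849475860596), 10.890006065368652)
```

View pics/w4c.png

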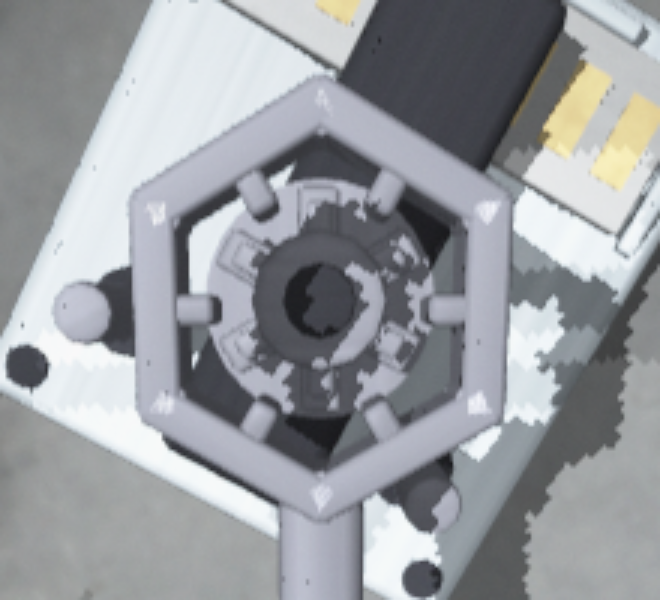

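```bash
cat >> h.py <<'E'
def nutpose(s,tcp,quat,c0,zr=(.0575,.067)):
    Rt=Rot.from_quat(quat).as_matrix();W=cloud(s,200,440,10,260);L=(W-tcp)@Rt;L[:,1:]*=-1
    z=W[:,2];rr=np.hypot(*(L[:,:2]-c0).T)
    top=L[(z>zr[0])&(z<zr[1])&(rr<.0135)]
    c,R=cv2.minEnclosingCircle((top[:,:2]*1e3).astype(np.float32))
    c=np.array(c)/1e3; q=L[:,:2]-c; rr=np.hypot(*q.T)
    m=(z>zr[0]-.008)&(z<zr[1])&(rr>.0128)&(rr<.0175); 
    return c,R,np.degrees(np.angle(np.exp(6j*np.arctan2(q[m,1],q[m,0])).mean())/6)
E
python3 - <<'E'
from h import *
from bench import r,telemetry,imaging,set_gripper
s=load("w4.npz");print(nutpose(s,s["tcp"],s["quat"],np.array([.0806,.001]),(.0595,.067)))
a=np.radians(35.7);ex=np.array([np.cos(a),np.sin(a)]);ey=np.array([-ex[1],ex[0]])
p=s["tcp"][:2]+.0011*ex+.00053*ey
r.move_l([*p,.092],down(a),feed=.08)
r.wait(.15)
t=telemetry.get_state();print(t["t"],t["contact_force"],t["ft_torque"],t["tcp_pos"]-[*p,.092])
s=imaging.snapshot("wrist");np.savez("w5.npz",tcp=t["tcp_pos"],quat=t["orientation"],**s);cv2.imwrite("pics/w5c.png",cv2.resize(s["pixels"][20:220,210:430,::-1],None,fx=3,fy=3))
c,_,_=ringpose(s,t["tcp_pos"],t["orientation"])
print(nutpose(s,t["tcp_pos"],t["orientation"],c,(.0595,.0647)))
E
```

```text
(array([0.08077643, 0.00110108]), 10.890006065368652, np.float64(0.3446488014204088))
9.75 [-0.6531032   0.38880357 -0.93015126] [-0.14610419  0.19396883  0.01629449] [ 2.02980325e-04 -5.98778688e-05  3.64943266e-04]
c [0.07952123 0.00053607] acrossflats [np.float64(0.048917792286651315), np.float64(0.04887076244442115), np.float64(0.04895790113673824)] bar yaw -0.0219119251393079 bar line at c 0.0005371241962715072 tilt -2.3793464049896933 ztop -0.010646010265753469
(array([0.07953228, 0.00015853]), 10.89808464050293, np.float64(0.08598426184630725))
```

View pics/w5c.png

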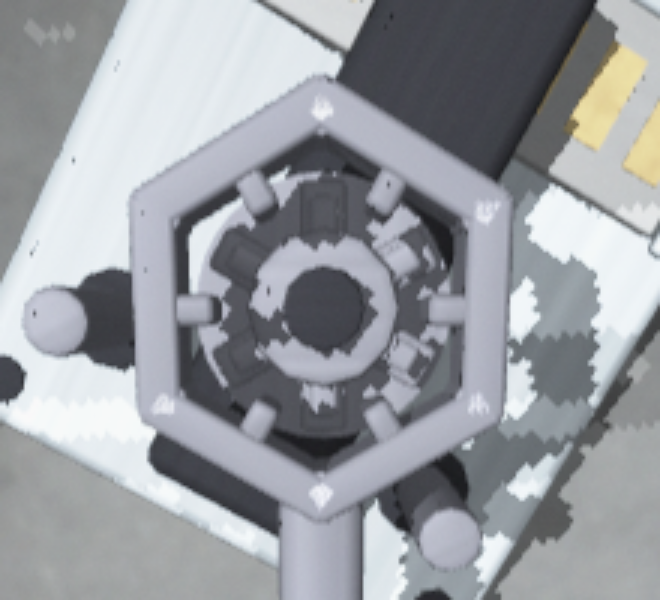

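```bash
python3 - <<'E'
from h import *
from bench import r,telemetry,imaging,set_gripper
s=load("w5.npz")
a=np.radians(35.7);ex=np.array([np.cos(a),np.sin(a)]);ey=np.array([-ex[1],ex[0]])
p=s["tcp"][:2]+0*ex-.0003*ey
f0=telemetry.get_state()["contact_force"]
for z in (.087,.083,.080,.077,.074,.072,.0705):
    r.move_l([*p,z],down(a),feed=.04)
    t=telemetry.get_state();df=t["contact_force"]-f0;print(z,t["t"],df.round(2),t["tcp_pos"][2].round(4),t["ft_torque"].round(2))
    if np.linalg.norm(df)>10: break
N=p+.0795*ex+.0003*ey; print("N",N.tolist(),np.array(p).tolist())
np.save("N.npy",N)
s=imaging.snapshot("wrist");np.savez("w6.npz",tcp=t["tcp_pos"],quat=t["orientation"],**s);cv2.imwrite("pics/w6c.png",cv2.resize(s["pixels"][20:220,210:430,::-1],None,fx=3,fy=3))
c,_,_=ringpose(s,t["tcp_pos"],t["orientation"]); print(nutpose(s,t["tcp_pos"],t["orientation"],c,(.0595,.0647)))
E
```

```text
0.087 10.075 [-0.23  0.75  0.19] 0.0868 [-0.15  0.16  0.01]
0.083 10.325 [-1.22  0.83  0.39] 0.0827 [-0.12  0.18  0.01]
0.08 10.575 [-0.78  0.23 -0.49] 0.0798 [-0.16  0.2  -0.06]
0.077 10.825 [-0.68  0.58  0.5 ] 0.0769 [-0.13  0.19 -0.02]
0.074 11.075 [-0.61  1.1   0.54] 0.0738 [-0.13  0.18 -0.02]
0.072 11.325 [-1.34  1.19  0.42] 0.0719 [-0.15  0.15  0.06]
0.0705 11.575 [-0.39  1.01 -0.87] 0.0704 [-0.12  0.15 -0.  ]
N [0.5637689993416565, -0.021697680005006582] [0.49938342131716473, -0.06833283136588547]
c [0.07949573 0.00084319] acrossflats [np.float64(0.04948723045770277), np.float64(0.049707662118336125), np.float64(0.06150775941610455)] bar yaw 6.004558364264781 bar line at c 0.005696497587231697 tilt -1.1120145063523805 ztop -0.010984888111921729
(array([0.07973782, 0.00062366]), 10.983855247497559, np.float64(0.9581318778927729))
```

View pics/w6c.png

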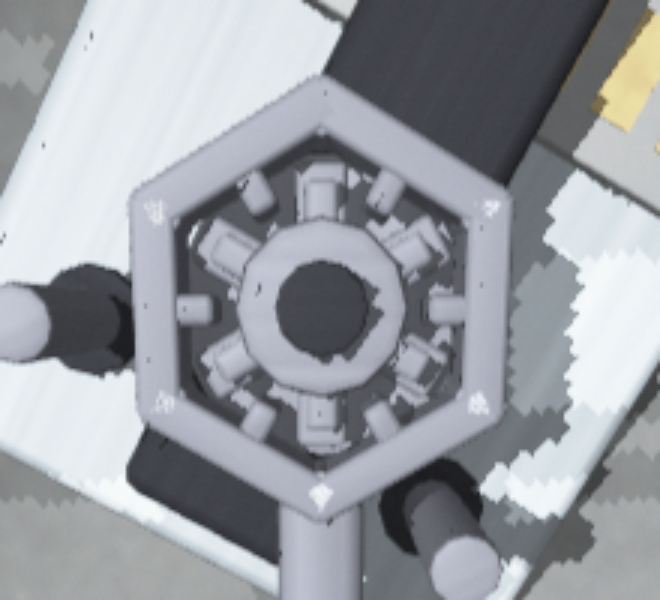

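```bash
cat >> h.py <<'E'
C=np.array([.0795,.0003])
def tcp_at(N,yawdeg,z):
    a=np.radians(yawdeg);c,s=np.cos(a),np.sin(a)
    return [N[0]-(c*C[0]-s*C[1]),N[1]-(s*C[0]+c*C[1]),z]
def torque(t,N,b=None):
    F=t["contact_force"];d=np.array(t["tcp_pos"][:2])-N
    return t["ft_torque"][2]+d[0]*F[1]-d[1]*F[0]
E
python3 - <<'E'
from h import *
from bench import r,telemetry
N=np.load("N.npy");T0=torque(telemetry.get_state(),N);print("T0",T0)
y0=35.7;y=y0
while y>-26:
    y-=4
    z=.0705-.0031*np.radians(max(0,y0-y-7))
    r.move_l(tcp_at(N,y,z),down(np.radians(y)),feed=.06)
    t=telemetry.get_state();T=torque(t,N)-T0
    print(round(y,1),t["t"],"T",T.round(3),t["contact_force"].round(1),t["ft_torque"][2].round(2))
    if T>1.0 or np.linalg.norm(t["contact_force"])>30: print("STOP");break
print(t["tcp_pos"])
E
```

```text
T0 -9.883704911320748e-05
31.7 11.875 T 0.055 [ 0.4 -0.3 -2.1] 0.02
27.7 12.125 T 0.037 [ 0.9  0.2 -0.9] 0.02
23.7 12.375 T 0.157 [ 1.  -0.3 -1.2] 0.11
19.7 12.625 T 0.199 [ 1.2 -0.5 -1. ] 0.13
15.7 12.875 T 0.149 [ 1.5  0.  -2.2] 0.12
11.7 13.125 T 0.111 [ 0.9  0.3 -0.8] 0.12
7.7 13.375 T 0.121 [ 1.4  0.8 -1.4] 0.17
3.7 13.625 T 0.156 [ 2.7  1.3 -1.2] 0.24
-0.3 13.875 T 0.173 [ 2.1  1.  -1.2] 0.25
-4.3 14.125 T 0.245 [ 1.7  0.9 -0.5] 0.33
-8.3 14.375 T 0.153 [ 1.6  1.2 -0.4] 0.27
-12.3 14.625 T 0.098 [ 0.6  2.6 -1.4] 0.31
-16.3 14.875 T 0.161 [ 0.8  2.2 -1.1] 0.35
-20.3 15.125 T 0.208 [ 0.9  2.  -0.2] 0.39
-24.3 15.375 T 0.18 [ 0.2  3.2 -0.7] 0.42
-28.3 15.625 T 0.198 [-0.5  3.9 -0.7] 0.46
[0.49342053 0.01574855 0.06736889]
```

```bash
python3 - <<'E'
from h import *
from bench import r,telemetry,imaging
N=np.load("N.npy")
y=-21.8
r.move_l(tcp_at(N,y,.0675),down(np.radians(y)),feed=.06); r.wait(.1)
t=telemetry.get_state();print(t["t"],t["contact_force"].round(2),t["ft_torque"].round(2),t["tcp_pos"])
s=imaging.snapshot("wrist");np.savez("w7.npz",tcp=t["tcp_pos"],quat=t["orientation"],**s);cv2.imwrite("pics/w7c.png",cv2.resize(s["pixels"][20:220,210:430,::-1],None,fx=3,fy=3))
c,_,_=ringpose(s,t["tcp_pos"],t["orientation"]); print(nutpose(s,t["tcp_pos"],t["orientation"],C,(.056,.0617)))
E
```

```text
16.025 [ 0.14  2.29 -1.51] [0.5  0.3  0.21] [0.48971985 0.00758829 0.06744198]
c [ 0.07947468 -0.00022007] acrossflats [np.float64(0.061532567544634834), np.float64(0.04955757744999648), np.float64(0.04929269769521842)] bar yaw -5.841587714324342 bar line at c -0.005259074755703097 tilt -1.1163452683953747 ztop -0.010946056975277606
(array([0.0794789 , 0.00090721]), 11.15925121307373, np.float64(8.641240899140369))
```

View pics/w7c.png

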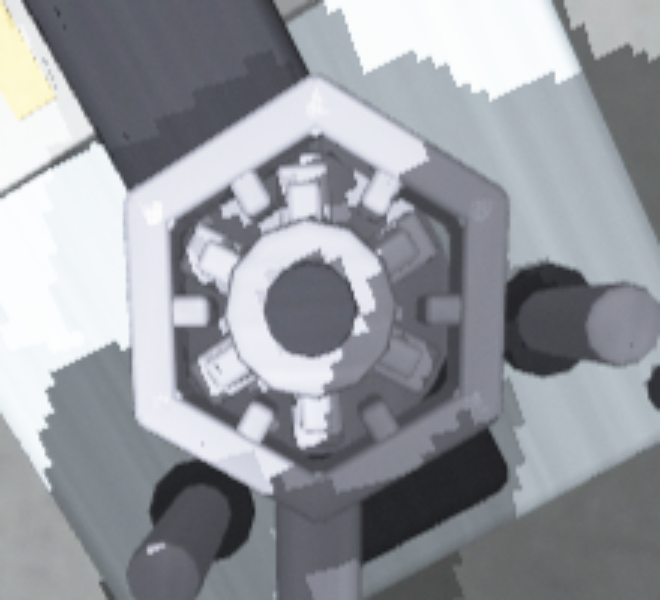

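```bash
python3 - <<'E'
from h import *
from bench import r,telemetry,imaging
N=np.load("N.npy")
y=-18.;a=np.radians(y);ey=np.array([-np.sin(a),np.cos(a)])
p=np.array(tcp_at(N,y,.0675));p[:2]+=.0008*ey
r.move_l(p,down(a),feed=.04); r.wait(.1)
t=telemetry.get_state();f0=t["contact_force"];print(t["t"],f0.round(2),t["ft_torque"].round(2))
for z in (.070,.074,.079,.085,.090):
    p[2]=z; r.move_l(p,down(a),feed=.05); t=telemetry.get_state(); print(z,t["contact_force"].round(2))
    if np.linalg.norm(t["contact_force"]-f0)>8: print("STOP");break
s=imaging.snapshot("wrist");np.savez("w8.npz",tcp=t["tcp_pos"],quat=t["orientation"],**s);cv2.imwrite("pics/w8c.png",cv2.resize(s["pixels"][20:220,210:430,::-1],None,fx=3,fy=3))
c,_,_=ringpose(s,t["tcp_pos"],t["orientation"]); print(nutpose(s,t["tcp_pos"],t["orientation"],c,(.056,.0617)),t["t"])
E
```

```text
16.4333 [ 0.75  0.45 -2.25] [ 0.02  0.27 -0.03]
0.07 [-0.57 -0.13 -1.91]
0.074 [ 0.15  0.04 -2.11]
0.079 [-0.15  0.95 -1.49]
0.085 [ 0.43 -0.   -1.2 ]
0.09 [ 0.12 -0.67 -1.8 ]
c [ 0.07954772 -0.00051511] acrossflats [np.float64(0.048919144832256636), np.float64(0.04895075712999929), np.float64(0.04893553724394405)] bar yaw 0.03938683922655105 bar line at c -0.0004384031187934467 tilt -2.0756489217109206 ztop -0.010582885656473655
(array([ 0.07977048, -0.00068301]), 11.642464637756348, np.float64(-0.4896157500118983)) 17.7
```

View pics/w8c.png

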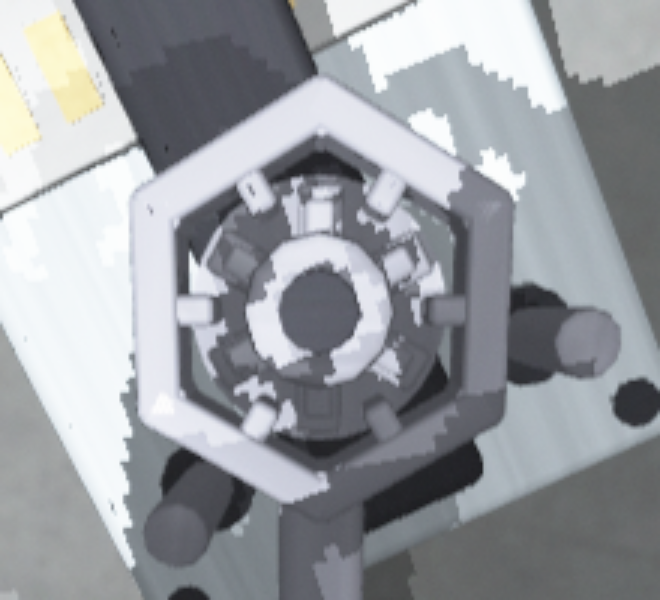

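```bash
python3 - <<'E'
from h import *
from bench import r,telemetry,imaging
N=np.load("N.npy")
t=telemetry.get_state();p=t["tcp_pos"].copy();p[2]=.102;r.move_l(p,feed=.08)
y=41.5;a=np.radians(y)
r.movep(tcp_at(N,y,.102),down(a)); r.move_l(tcp_at(N,y,.090),down(a),feed=.06);r.wait(.15)
t=telemetry.get_state();print(t["t"],t["contact_force"].round(2))
s=imaging.snapshot("wrist");np.savez("w9.npz",tcp=t["tcp_pos"],quat=t["orientation"],**s);cv2.imwrite("pics/w9c.png",cv2.resize(s["pixels"][20:220,210:430,::-1],None,fx=3,fy=3))
c,_,_=ringpose(s,t["tcp_pos"],t["orientation"]); print(nutpose(s,t["tcp_pos"],t["orientation"],c,(.056,.0617)),t["t"])
E
```

```text
19.6417 [ 0.27  0.05 -2.24]
c [0.07960247 0.00064384] acrossflats [np.float64(0.048965855555391624), np.float64(0.04895709343081074), np.float64(0.048887772977877386)] bar yaw -5.1256981842021165 bar line at c -0.003785185087423821 tilt -1.889805053478166 ztop -0.010644295030173305
(array([0.07951534, 0.00038571]), 11.101217269897461, np.float64(-0.006407772279180021)) 19.6417
```

View pics/w9c.png

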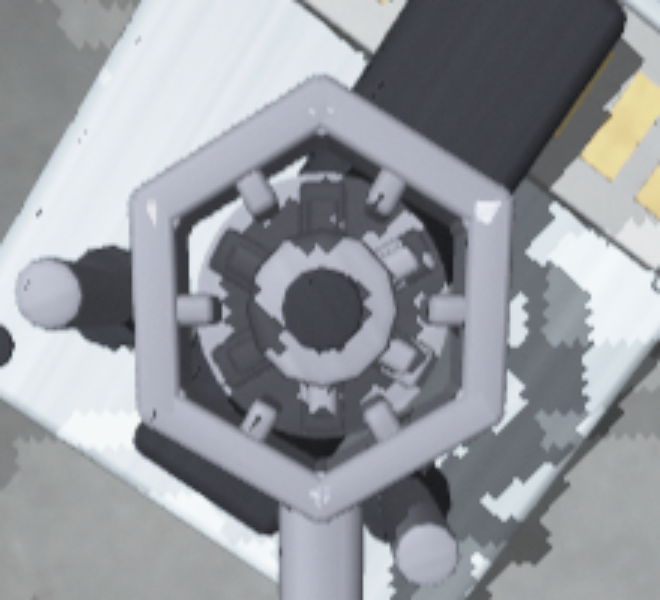

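```bash
python3 - <<'E'
from h import *
from bench import r,telemetry,imaging
N=np.load("N.npy")
y0=41.5;a=np.radians(y0)
f0=telemetry.get_state()["contact_force"]
ok=True
for z in (.084,.079,.075,.071,.0678):
    r.move_l(tcp_at(N,y0,z),down(a),feed=.04); t=telemetry.get_state()
    if np.linalg.norm(t["contact_force"]-f0)>8: print("STOP",z,t["contact_force"]);ok=False;break
T0=torque(t,N);print("seated",t["t"],t["contact_force"].round(2),"T0",T0.round(3))
y=y0;st=4.
while ok and y>-27.5:
    y-=st
    z=.0678-.0031*np.radians(max(0,y0-y-8))
    z=max(z,.0652)
    r.move_l(tcp_at(N,y,z),down(np.radians(y)),feed=.06)
    Ts=[]
    t=telemetry.get_state();T=torque(t,N)
    if T>.4:
        Ts=[T]
        for _ in range(4): r.wait(.02);t=telemetry.get_state();Ts.append(torque(t,N))
        T=np.mean(Ts)
    print(round(y,1),round(t["t"],2),"T",round(T,3),t["contact_force"].round(1),t["ft_torque"][2].round(2))
    if T>.9 or np.linalg.norm(t["contact_force"])>30: print("STOP");break
    st=4. if y>27 else (1.5 if T<.4 else .7)
np.save("yend.npy",[y,z])
s=imaging.snapshot("wrist");np.savez("w10.npz",tcp=t["tcp_pos"],quat=t["orientation"],**s);cv2.imwrite("pics/w10c.png",cv2.resize(s["pixels"][20:220,210:430,::-1],None,fx=3,fy=3))
E
```

```text
seated 21.0167 [-0.14 -0.08 -2.29] T0 -0.017
37.5 21.27 T 0.075 [ 0.2 -0.4 -2.3] 0.04
33.5 21.52 T -0.035 [ 0.2  0.1 -1.9] -0.04
29.5 21.77 T 0.13 [ 1.  -0.6 -1.5] 0.05
25.5 22.02 T 0.032 [ 0.9  0.8 -2.9] 0.06
24.0 22.27 T 0.237 [ 1.8  0.2 -2. ] 0.19
22.5 22.52 T 0.204 [ 1.5 -0.5 -0.9] 0.12
21.0 22.77 T 0.217 [ 1.2 -0.3 -0.8] 0.16
19.5 23.02 T 0.157 [ 2.6  0.6 -1. ] 0.13
18.0 23.27 T 0.262 [ 3.6 -0.4 -0.8] 0.15
16.5 23.52 T 0.298 [ 3.5 -0.1 -1.7] 0.21
15.0 23.77 T 0.199 [ 3.2  0.3 -1.6] 0.15
13.5 24.02 T 0.259 [ 3.9  0.1 -1.3] 0.19
12.0 24.27 T 0.144 [ 2.5  0.6 -1.3] 0.15
10.5 24.52 T 0.192 [ 3.9  0.8 -1.2] 0.2
9.0 24.77 T 0.153 [ 3.8  0.9 -0.6] 0.17
7.5 25.02 T 0.204 [ 3.5  0.2 -1.1] 0.18
6.0 25.27 T 0.274 [ 4.4  0.6 -1.1] 0.28
4.5 25.52 T 0.186 [ 3.9  1.  -0.9] 0.24
3.0 25.77 T 0.256 [ 4.   0.2 -1.4] 0.25
1.5 26.02 T 0.301 [ 4.7  0.5 -1.3] 0.33
0.0 26.27 T 0.175 [ 4.4  1.1 -1.6] 0.26
-1.5 26.52 T 0.164 [ 3.4  1.6 -0.7] 0.3
-3.0 26.77 T 0.301 [ 3.3  0.4 -1. ] 0.35
-4.5 27.02 T 0.298 [ 3.6  0.2 -0.8] 0.33
-6.0 27.27 T 0.253 [ 2.6  1.  -0.2] 0.35
-7.5 27.52 T 0.34 [ 2.3 -0.5 -0.5] 0.32
-9.0 27.83 T 0.569 [ 1.1 -0.8  0.4] 0.44
-9.7 28.15 T 0.811 [-0.8 -4.3 -0.8] 0.51
-10.4 28.47 T 1.069 [-0.8 -6.7  0.2] 0.54
STOP
```

View pics/w10c.png

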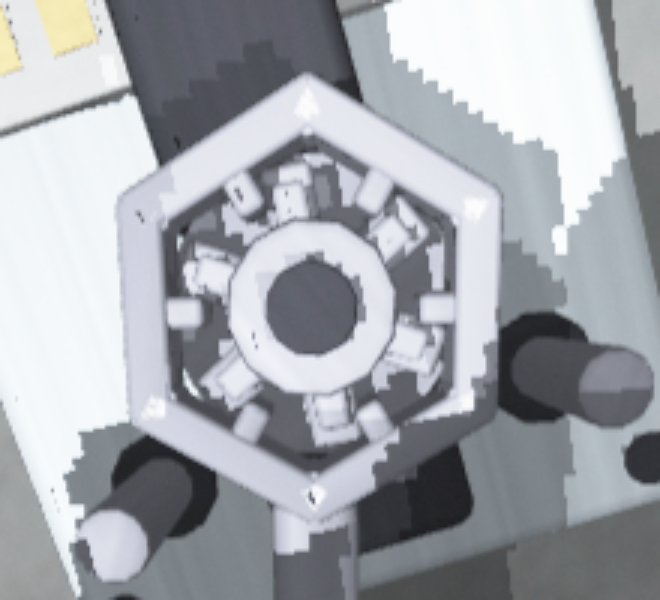

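Torque rose steeply from 0.3 to 1.07 N m over 2° with the posts well clear, so the nut is firm. I'll back off and look.

```bash
python3 - <<'E'
from h import *
from bench import r,telemetry,imaging
N=np.load("N.npy")
z=.0655
for y in (-6,-2.):
    r.move_l(tcp_at(N,y,z),down(np.radians(y)),feed=.05); t=telemetry.get_state();print(y,torque(t,N).round(3),t["contact_force"].round(1))
r.wait(.1);t=telemetry.get_state();print(t["t"],t["contact_force"].round(1))
s=imaging.snapshot("wrist");np.savez("w11.npz",tcp=t["tcp_pos"],quat=t["orientation"],**s);cv2.imwrite("pics/w11c.png",cv2.resize(s["pixels"][20:220,210:430,::-1],None,fx=3,fy=3))
c,_,_=ringpose(s,t["tcp_pos"],t["orientation"])
W=cloud(s,200,440,10,260)
print(nutpose(s,t["tcp_pos"],t["orientation"],C,(.0535,.0595)))
L=W;z=W[:,2];rr=np.hypot(*(W[:,:2]-N).T)
for lo,hi in((.0,.006),(.0075,.0105)): print(np.median(z[(rr>lo)&(rr<hi)]))
E
```

```text
-6 -0.011 [ 0.9  3.8 -1.7]
-2.0 0.016 [ 0.1  1.4 -2.1]
29.15 [ 0.2  1.  -2.5]
c [7.81617088e-02 1.11260219e-05] acrossflats [np.float64(0.06143111917512427), np.float64(0.04894605694814928), np.float64(0.05934809030862041)] bar yaw -0.7333923408741775 bar line at c -0.000723459713732373 tilt -0.3406450958649111 ztop -0.010908196565297672
(array([ 0.07931674, -0.00055677]), 12.268210411071777, np.float64(12.156034923328209))
0.05805988568143078
0.05448996957781668
```

View pics/w11c.png

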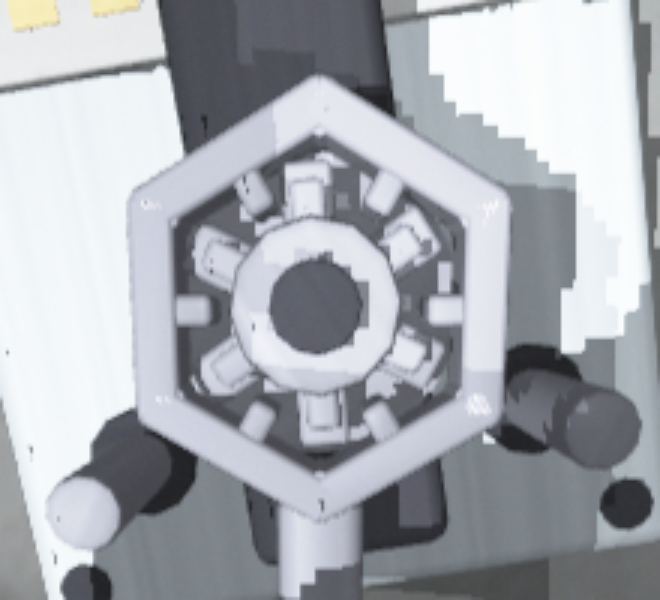

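```bash
python3 - <<'E'
from h import *
from bench import r,telemetry,imaging
N=np.load("N.npy")
y=1.8;a=np.radians(y);ey=np.array([-np.sin(a),np.cos(a)])
p=np.array(tcp_at(N,y,.0655));p[:2]+=.0003*ey
r.move_l(p,down(a),feed=.04); r.wait(.1)
t=telemetry.get_state();f0=t["contact_force"];print(t["t"],f0.round(2),t["ft_torque"].round(2))
ok=True
for z in (.068,.072,.077,.083,.088):
    p[2]=z; r.move_l(p,down(a),feed=.05); t=telemetry.get_state(); print(z,t["contact_force"].round(2))
    if np.linalg.norm(t["contact_force"]-f0)>8: print("STOP");ok=False;break
if ok:
    p[2]=.125;r.move_l(p,down(a),feed=.12)
    s=imaging.snapshot("wrist");cv2.imwrite("pics/w12.png",s["pixels"][:,:,::-1]);np.savez("w12.npz",tcp=t["tcp_pos"],quat=t["orientation"],**s)
print(telemetry.get_state()["t"])
E
```

```text
29.575 [-0.17  0.17 -1.86] [-0.11  0.27 -0.05]
0.068 [-0.24  0.36 -1.76]
0.072 [-0.21  0.12 -1.62]
0.077 [-0.44  0.63 -1.61]
0.083 [-0.66 -0.57 -1.81]
0.088 [ 0.39 -0.43 -1.9 ]
31.35
```

View pics/w12.png

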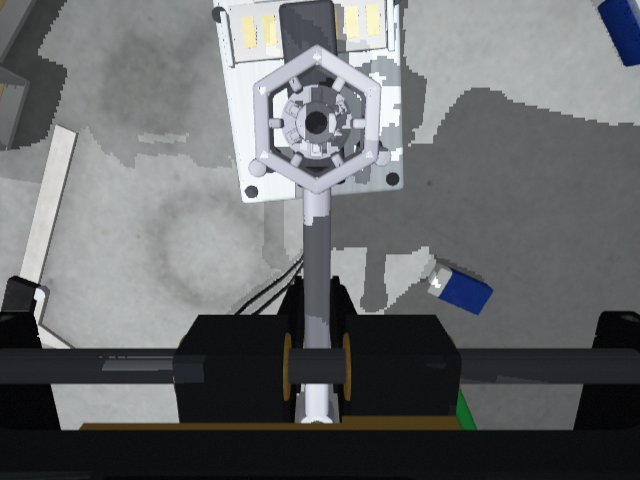

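The key is off (ring at about (316,118)) and the strip is in its bed. Now I'll lay the key back where it was.

```bash
python3 - <<'E'
from h import *
from bench import r,telemetry,imaging,set_gripper
a=np.radians(3.4);p=[.3962,-.3207]
r.movep([.40,-.25,.13],down(a)); r.movep([*p,.08],down(a)); r.move_l([*p,.032],down(a),feed=.08)
f0=telemetry.get_state()["contact_force"]
for z in (.029,.027,.026,.0252,.0246,.024):
    r.move_l([*p,z],down(a),feed=.03);t=telemetry.get_state();f=t["contact_force"]-f0;print(z,t["tcp_pos"][2].round(4),f.round(2))
    if f[2]>2.0: break
set_gripper(.04);r.wait(.1)
t=telemetry.get_state();print(t["t"],t["gripper_width"],t["contact_force"].round(2))
q=t["tcp_pos"].copy();q[2]=.12;r.move_l(q,down(a),feed=.12)
r.movep([.30,-.30,.25],down(a))
for n in("top","scene","wrist"):
    s=imaging.snapshot(n);cv2.imwrite(f"pics/{n}9.png",s["pixels"][:,:,::-1]);np.savez(f"{n}9.npz",**s)
print(telemetry.get_state()["t"])
E
```

```text
0.029 0.0292 [-0.16 -0.36 -0.78]
0.027 0.027 [-0.34  0.21 -0.34]
0.026 0.0259 [0.16 0.75 0.5 ]
0.0252 0.0252 [-0.06 -0.32 -0.83]
0.0246 0.0246 [-1.31  0.14 -0.02]
0.024 0.0245 [-0.67  1.81  8.56]
35.7917 0.03987591677353707 [ 0.15 -0.45 -0.05]
37.5833
```

View pics/top9.png

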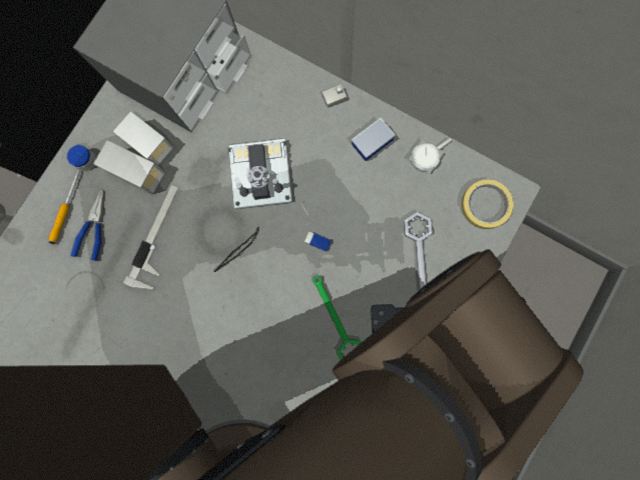

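View pics/scene9.png

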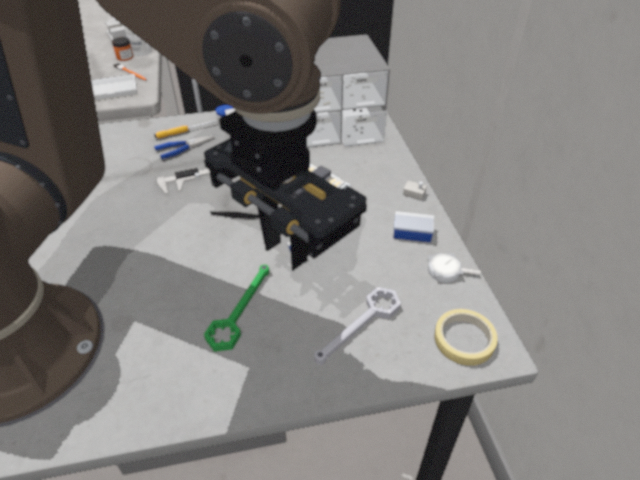

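The key lies flat at top px (418,226), and the bystanders are where they were. I'll check the clamp from the first viewpoint before handing in.

```bash
python3 - <<'E'
from h import *
from bench import r,telemetry,imaging
N=np.array([.5628,-.0212]);a=np.radians(7.3);p=N-.082*np.array([np.cos(a),np.sin(a)])
r.movep([*p,.16],down(a));r.wait(.1)
s=imaging.snapshot("wrist");cv2.imwrite("pics/w13c.png",cv2.resize(s["pixels"][0:200,220:420,::-1],None,fx=3,fy=3))
def strap(s):
    W=cloud(s,220,420,0,200);c,q=np.cos(np.radians(7)),np.sin(np.radians(7));d=W[:,:2]-[.5633,-.0214];x=d@[c,q];y=d@[-q,c]
    g=lambda m:np.median(W[m,2]).round(5)
    return "nose",g((abs(y)<.01)&(x>.03)&(x<.05)),"heel",g((abs(y)<.01)&(x<-.025)&(x>-.033)),"plate",g((abs(y)>.04)&(abs(y)<.05)&(abs(x)<.01)),"core",g((np.hypot(x,y)<.0105)&(np.hypot(x,y)>.0075))
print(strap(load("w1.npz")));print(strap(s));print(telemetry.get_state()["t"])
def ph(s):
    W=cloud(s,248,388,78,168);z0=np.median(W[np.hypot(*(W[:,:2]-[.5630,-.0214]).T)<.009,2]);q=W[:,:2]-[.5630,-.0214];rr=np.hypot(*q.T)
    m=(rr>.0128)&(rr<.0175)&(W[:,2]>z0-.009);return np.degrees(np.angle(np.exp(6j*np.arctan2(q[m,1],q[m,0])).mean())/6)
print(ph(load("w1.npz")),ph(s))
E
```

```text
('nose', np.float64(0.04353), 'heel', np.float64(0.04361), 'plate', np.float64(0.0148), 'core', np.float64(0.05956))
('nose', np.float64(0.03854), 'heel', np.float64(0.03874), 'plate', np.float64(0.01483), 'core', np.float64(0.05457))
39.0
-24.316669262394953 2.0137912297404545
```

View pics/w13c.png

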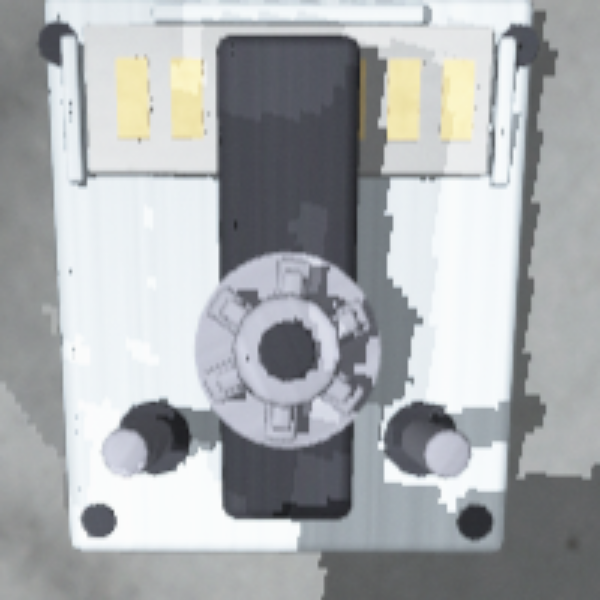

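```bash
python3 -c "
from bench import hand_in;print(hand_in())"
```

```text
the job is handed in; nothing more can be done
None
```

The strip is clamped, and the job is handed in at about 39 s of the 67 s. I used the steel ring key and tightened the nut in two clockwise swings, lifting the key off and setting it back once between them.

- **Tightening:** Friction ran at about 0.2 N m, then torque rose steeply to about 1.07 N m over the last 2°, and I stopped there. The key stayed clear of both posts and below the 2.4 N m limit.
- **Clamp:** The last pictures show the nut turned about 94° in all, the strap down about 5.0 mm (upper face near 40 mm) and the strip in its bed.
- **Key and surroundings:** The key lies flat in its original place, away from the clamp, with the gripper open and clear. The other things look unmoved. Laying it down peaked at about 8.6 N against the table.
- **Checks that disagreed:** Wrist-camera depth read about 1 mm low, and ring and nut positions varied by up to about 1 mm between views; I corrected both before fitting. Some automatic fits with the key on the nut were unreliable, so there I read the nut's angle from the picture.

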